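# Hang the angle dial on the stand's hook, face outward

### The arm

A 6-joint arm with a two-finger parallel gripper is mounted at the origin on the work surface. World frame = base frame: x ahead of the robot, y to its left, z up, the work surface at z = 0. Lengths are in m, angles in rad, forces in N, time in s.
With the tool pointing down it reaches from about 0.3 to 0.75 m from the base axis. Payload 8.5 kg.
Tool frame: the origin (TCP) lies midway between the tips of the shut fingers; the grasp point (between the pads) lies 19 mm behind it; z points along the fingers, y is the direction in which the jaws open and shut (so a half turn about z gives the same grasp; the last joint's range is limited). The gripper opens to 88 mm and grips with 3 to 60 N. Pads are 18 mm wide; open, the fingers measure 123 mm over their backs; the gripper's body (75 mm by 187 mm) begins 45 mm behind the grasp point.
Start: joints at [0.972, 0.381, 1.297, -0, 1.464, -0.215], TCP at [0.206, 0.51, 0.239] pointing down, gripper open.
Joint ranges: [-3.11, 3.11], [-0.89, 2.33], [0.22, 2.48], [-1.42, 4.56], [0.17, 2.85], [-2.88, 2.88]. Speed limits (rad/s): [2.39, 2.39, 3.14, 3.14, 3.14, 3.14].

### API

Orientations are given as a rotation vector (axis times angle).
In Python, from cell import ctrl, optics, workorder gives the robot as it stands.
- The arm moves only by the tool apply_moves, never from a script. Its argument "series" is a list of rows, each a list of 7 numbers: the closure, from 0 (fully open) to 1 (shut), then the shift along the world's x, y, z in m, then the turn, a rotation vector about the world's x, y, z in rad. In form: [[gripper, tx, ty, tz, ax, ay, az], ...]. A call has 1 to 5 rows; each row is the pose to reach, as a shift and turn from the pose measured when the call began; what a row does not reach only later rows make up. A row lasts 1/10 s, in which the tool goes at most 50 mm and 8.59 degrees, less where a joint would pass 70% of its speed; a pose out of reach is approached as far as the arm can. A call with a gripper value outside its range is refused whole. The fingers move at their own pace and stop on an object; "newtons" is the grip in N (left out, the last holds). Time passes only in rows, so rows that repeat a pose let the fingers close. It gives the time, the measured TCP pose, the force and the opening at its end, in the units of the state.
- ctrl.sense(): the state, without advancing time (a new reading comes with each control period).
- optics.grab_frame(name): name is "side" or "top"; returns (picture, depth): 480x640x3 uint8, red, green, blue; 480x640 float32, m along the optical axis (not along the pixel's ray), 0 where there is no reading.
- optics.get_calibration(name): a dict with "K" (3x3 intrinsics, pixels), "T" (4x4, takes a point from camera to world coordinates). Camera axes: x right, y down, z forward; pixel columns grow to the right and rows downward; lengths in m; the calibration is good to about 2 mm. A picture is of the moment at which its call begins. get_calibration takes no time and is no camera call.
- workorder.finish_job(): hands the job in, once; it reports no verdict.
The state is a dict: "time_s": time; "q": joint angles; "joint_vel": joint speeds; "joint_efforts": joint torques, N m; "tool_pos": TCP position; "eef_rot": TCP orientation; "wrist_force": force on the tool from outside, world axes, zero at the start; "moment": the same for the moment, N m; "opening": finger opening in m.
Only numpy, scipy, OpenCV 4.12 (cv2) and the standard library are available. Lean on these libraries where they do the work, as an engineer would, in place of code of your own. Each camera call takes 0.05 s, during which the arm holds its last target. There are 200 camera calls.

### The job

Take the blue angle dial out of its rack and hang it on the orange hook of the telescopic stand, with its marked white face pointing outward (the way the hook points) and its back flush against the hook's white back plate. The acrylic is brittle, so feel for the hook gently and lower the dial onto it rather than dropping it; leave it hanging freely and leave the wheels and motor on the desk where they are.

Things in the scene. Friction and masses are not known exactly. Their poses are not given: they have to be found in the camera images.
- dial_mid (a point): Centre of the loose blue acrylic dial (about 0.12 kg), half-way up, standing on edge in the rack. x points out of the marked face (white disc, black ticks, red pointer), y across, z up the plate. 6 mm thick, 64 mm wide, 141 mm tall: lower edge 70.5 mm below, top 70.5 mm above this point.
- dial_hole (a point): Centre of the dial's hanging hole, 18 mm wide (y), 22 mm high (z), right through the plate; 6.5 mm above the dial's centre and 77 mm above its lower edge. The dial hangs by the hole's upper edge, 11 mm above this point. Axes as the dial's centre.
- dial_grip (a point): Centre of the grip bar at the dial's top: 12 mm thick (x), 40 mm wide (y), 22 mm high (z); 59.5 mm above the dial's centre. Its front half (marked side) is orange, its back half black. It may be gripped front to back or across its width. Between hole and bar the neck is 36 mm wide, 6 mm thick. Axes as the dial's centre.
- dial_front (a point): Point 30 mm in front of the dial's centre, along its x: shows which way the marked face looks.
- rack: Fixed grey slotted rack, base 100 x 100 x 8 mm, origin under its centre, z up, any yaw. Slot 66 mm long along y, 7.5 mm wide along x, floor 8 mm and wall tops 38 mm above the desk; the dial lifts straight up. At the start the marked face looks along the rack's +x.
- stand: Fixed telescopic stand, foot 130 x 100 x 12 mm, origin at the foot's centre on the desk; x = outward, the way the hook points, z up. Above a grey sleeve 92 mm high a column is clamped at a height that changes each time and is NOT measured: the hook bar's top is 125 to 170 mm above the desk (feel or look). The clamp holds over 25 N.
- stand_back (a point): Point on the desk straight below the front face of the hook's white back plate, on the hook's centre line, 30 mm along the stand's x from its origin; same axes as the stand. The back plate is 44 mm wide (y) and reaches from 38 mm below to 8 mm above the bar's top; nothing on the stand is higher.
- stand_lip (a point): Point on the desk straight below the middle of the hook's upturned lip, 25 mm outward from the back plate's face. The orange hook: a level bar 10 mm wide, 8 mm thick, from the back plate to 28 mm out; its last 6 mm carry the lip, top 6 mm above the bar's top. Hook and back plate yield downward together on a spring: starts to give at 0.5 N, 1.2 N/mm, hard stop after 8 mm; rigid sideways.
- wheel_a_mid (a point): Bystander: centre of a yellow and black roller wheel lying flat, 60 mm across, 30 mm high.
- wheel_b_mid (a point): Bystander: centre of a second such wheel.
- motor_mid (a point): Bystander: centre of a yellow gear motor lying on the desk, about 70 x 20 x 22 mm.
Mind the look-alikes: they are no part of the job. There is more than one size of the part that bears dial_mid; the job needs the largest. There is more than one size of the rack; the job needs the larger.

How it is judged:
By the outcome, as a careful person would: the job done as asked, in the order asked, and still so for the second after the job is handed in, with the robot touching nothing.
It also fails if it takes over 64 s, if anything falls off the work surface, if the arm or the gripper's body presses on something with over 40 N, if the wrist force passes 120 N, or if a joint passes its speed limit or range.

## Working session

There is one attempt and no reset: what is moved stays moved. The work goes in short steps, Python scripts to look and compute and a tool call to move; the robot and the scene stay as the last step left them, time stands still between calls to the robot, and variables do not carry over. Pictures are saved under pics/ and viewed, about 8 in all and at most 12, crops included, and the job is handed in when it is done.

Besides the shell and the picture viewer there is one more tool, called after "Emit:" by a JSON object that holds its "method" and its "body", one argument or row to a line. apply_moves: Moves the arm, as the interface text tells. Its arguments: {"type":"object","properties":{"series":{"type":"array","items":{"type":"array","items":{"type":"number"}}},"newtons":{"type":"number"}},"required":["series"]}

```bash
mkdir -p pics; ls
cat > h.py <<'E'
import numpy as np, cv2
from cell import ctrl, optics, workorder
def grab(n,save=None):
    p,d=optics.grab_frame(n)
    if save: cv2.imwrite(f'pics/{save}.png',p[:,:,::-1]); np.save(f'pics/{save}.npy',d)
    return p,d
def cloud(n,d):
    c=optics.get_calibration(n);K=c['K'];T=c['T']
    v,u=np.mgrid[:480,:640]
    P=np.stack([(u-K[0,2])/K[0,0]*d,(v-K[1,2])/K[1,1]*d,d],-1)
    return P@T[:3,:3].T+T[:3,3]
def proj(n,X):
    c=optics.get_calibration(n);K=c['K'];T=c['T']
    p=(np.asarray(X)-T[:3,3])@T[:3,:3]
    q=p@K.T
    return q[...,:2]/q[...,2:]
E
python3 - <<'E'
from h import *
for n in('side','top'):
    grab(n,n+'0'); c=optics.get_calibration(n);print(n,c['K'][0,0],np.round(c['T'],3).tolist())
print(ctrl.sense())
E
```

```text
pics
side 468.0960184963307 [[0.999, -0.015, 0.053, 0.47], [-0.053, -0.489, 0.87, -0.802], [0.013, -0.872, -0.489, 0.515], [0.0, 0.0, 0.0, 1.0]]
top 583.9076611615716 [[0.013, -0.985, 0.172, 0.35], [-1.0, -0.012, 0.009, -0.09], [-0.006, -0.172, -0.985, 1.053], [0.0, 0.0, 0.0, 1.0]]
{'time_s': 0.1, 'q': array([ 9.71689887e-01,  3.81141457e-01,  1.29809196e+00,  1.15267577e-05,
        1.46360960e+00, -2.15323555e-01]), 'joint_vel': array([ 0.00096635, -0.00118774, -0.00163115, -0.00079641,  0.0019417 ,
        0.00032664]), 'joint_efforts': array([ 3.37186328e-03, -4.38647139e+01, -2.24915797e+01,  7.14542507e-02,
        3.42163083e-02, -1.96287249e-05]), 'tool_pos': array([0.20581797, 0.50979449, 0.23822399]), 'eef_rot': array([-5.99057222e-01, -3.08343222e+00,  1.79605069e-03]), 'wrist_force': array([-0.71453605,  0.2769726 ,  0.55271241]), 'moment': array([ 0.00794378,  0.00494397, -0.03529339]), 'opening': 0.08792627888471512}
```

View pics/side0.png

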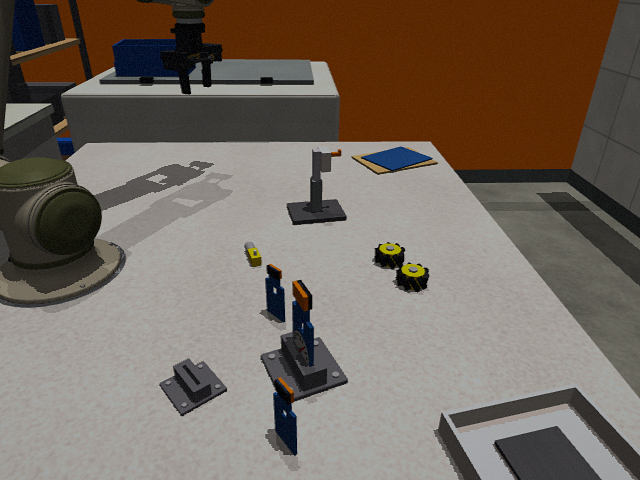

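View pics/top0.png

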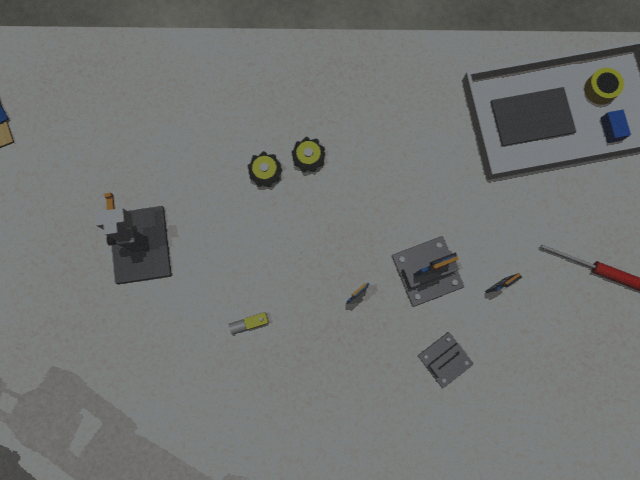

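Candidates in the side view are the dial in the large rack (303,320) and two smaller free-standing dials at (275,292) and (286,415). The racks are the large one at (303,365) and the small one at (193,385). The racked dial is the largest, so I choose that. The stand is at (318,185) and its hook points right, with the tip at (340,153). In the top view the dial is at (437,265), the stand foot at (140,245) and the hook tip at (109,195).

Run:
```python
from h import *
s=cv2.imread('pics/side0.png');t=cv2.imread('pics/top0.png')
a=cv2.resize(s[250:400,240:360],None,fx=4,fy=4,interpolation=cv2.INTER_CUBIC)[:600,:480]
b=cv2.resize(t[225:315,385:465],None,fx=4,fy=4,interpolation=cv2.INTER_CUBIC)
c=cv2.resize(t[180:290,90:180],None,fx=3.5,fy=3.5,interpolation=cv2.INTER_CUBIC)[:240,:320]
out=np.zeros((600,800,3),np.uint8);out[:600,:480]=a;out[:360,480:800]=b;out[360:600,480:480+c.shape[1]]=c
cv2.imwrite('pics/crop1.png',out)
C={n:cloud(n,np.load(f'pics/{n}0.npy')) for n in('side','top')}
I={'side':s,'top':t}
def rect(P,name):
    r=cv2.minAreaRect((P[:,:2]*1000).astype(np.float32));print(name,len(P),np.round(r[0],1),np.round(r[1],1),round(r[2],1),'z',np.round(np.percentile(P[:,2],[2,50,98])*1000,1))
# regions in top
def reg(n,x0,x1,y0,y1,zlo,zhi,name):
    P=C[n][y0:y1,x0:x1].reshape(-1,3);P=P[(P[:,2]>zlo)&(P[:,2]<zhi)];rect(P,name) if len(P)>5 else print(name,len(P))
reg('top',385,475,225,315,.004,.012,'rackbase');reg('top',385,475,225,315,.03,.042,'walls');reg('top',385,475,225,315,.1,.17,'dial')
reg('top',90,180,180,290,.008,.016,'foot');reg('top',90,180,180,290,.1,.2,'standtop')
P=C['top'][180:290,90:180];I2=cv2.cvtColor(t,cv2.COLOR_BGR2HSV)
m=(cv2.inRange(I2,(3,120,60),(22,255,255))>0)
for n,(x0,x1,y0,y1) in {'hook':(95,125,185,215),'dialorange':(410,465,240,285)}.items():
    mm=np.zeros_like(m);mm[y0:y1,x0:x1]=m[y0:y1,x0:x1];Q=C['top'][mm];rect(Q,n+' top')
m=cv2.inRange(cv2.cvtColor(s,cv2.COLOR_BGR2HSV),(3,150,60),(22,255,255))>0
for n,(x0,x1,y0,y1) in {'hook':(325,345,145,162),'dialorange':(290,315,280,312)}.items():
    mm=np.zeros_like(m);mm[y0:y1,x0:x1]=m[y0:y1,x0:x1];Q=C['side'][mm];
    rect(Q[Q[:,1]<0.45],n+' side')
reg('side',290,315,275,312,.1,.18,'dialgrip side')
reg('side',310,345,140,175,.1,.2,'stand side')
reg('side',260,350,330,400,.03,.042,'walls side')
```

```text
rackbase 2454 [ 478.2 -296.4] [161.8 164.8] 0.6 z [ 4.1  8.5 11.8]
walls 651 [ 474.8 -290.1] [35.6 91. ] 21.6 z [34.3 39.6 41.8]
dial 285 [ 472.4 -284.5] [12.4 52.4] 21.5 z [105.6 150.2 153.7]
foot 2497 [531.1 250.2] [202.3 140. ] 14.9 z [ 9.5 13.6 15.8]
standtop 1060 [540.6 234.6] [67.2 45.5] 10.0 z [107.3 161.5 166.6]
hook top 103 [561.2 237.6] [25.3  9.7] 7.5 z [151.2 156.3 164. ]
dialorange top 98 [ 471.3 -291.1] [ 5.5 40.1] 21.4 z [136.9 150.7 153.3]
hook side 39 [564.9 235.3] [23.6 12.2] 16.7 z [146.3 151.8 158.6]
dialorange side 171 [ 474.4 -293.1] [ 7.5 42.6] 21.9 z [127.4 147.3 149.2]
dialgrip side 506 [ 474.5 -286.6] [13.  54.6] 22.2 z [104.2 140.6 149. ]
stand side 528 [540.4 229.4] [47.2 64. ] 73.4 z [106.8 143.9 161.1]
walls side 849 [ 476.8 -291.7] [36.  93.1] 21.8 z [30.9 36.9 40.3]
```

View pics/crop1.png

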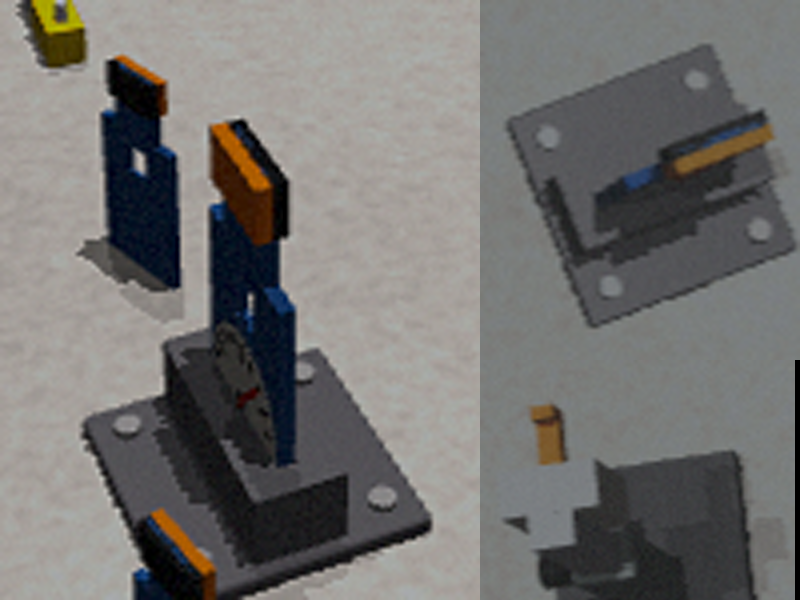

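The crop shows the orange front half and the white disc facing the camera and left (world −x, −y), so the dial's yaw is about −158.5°. It stands fully in the large rack, and the hook points along about +7°. Next I refine the grip, rack and stand numbers.

Run:
```python
from h import *
I={n:cv2.imread(f'pics/{n}0.png') for n in('side','top')}
C={n:cloud(n,np.load(f'pics/{n}0.npy')) for n in('side','top')}
def rect(P,name):
    r=cv2.minAreaRect((P[:,:2]*1000).astype(np.float32));print(name,len(P),np.round(r[0],1),np.round(r[1],1),round(r[2],1),'z',np.round(np.percentile(P[:,2],[2,50,98])*1000,1))
def sel(n,c,r,zl,zh,name,f=None):
    P=C[n];m=(P[...,2]>zl)&(P[...,2]<zh)&(np.hypot(P[...,0]-c[0],P[...,1]-c[1])<r)
    if f is not None:m&=f(I[n].astype(int))
    rect(P[m],n+' '+name);return P[m]
orange=lambda i:(i[...,2]>i[...,0]*1.8)&(i[...,2]>80)
white=lambda i:(np.ptp(i,axis=-1)<25)&(i.min(-1)>95)
dark=lambda i:(i.max(-1)<85)
for n in('top','side'):
    sel(n,(.474,-.288),.05,.135,.16,'grip')
    sel(n,(.475,-.290),.075,-.01,.016,'base',dark)
    sel(n,(.53,.24),.09,-.01,.025,'foot',dark)
    P=sel(n,(.55,.237),.08,.12,.2,'hookorange',orange)
    sel(n,(.545,.235),.05,.12,.2,'plate',lambda i:~orange(i))
    sel(n,(.545,.235),.05,.158,.2,'platetop',lambda i:~orange(i))
    d=np.array([np.cos(.131),np.sin(.131)]);s=(P[:,:2]-[.53,.234])@d;l=(P[:,:2]-[.53,.234])@[-d[1],d[0]]
    for k in np.arange(.0,.06,.005):
        q=P[(s>=k)&(s<k+.005)];ql=l[(s>=k)&(s<k+.005)]
        if len(q):print('  ',round(k,3),len(q),np.round(1000*np.percentile(q[:,2],[5,50,95]),1),np.round(1000*np.percentile(ql,[5,50,95]),1))
```

```text
top grip 234 [ 474.5 -289.9] [12.4 40.9] 21.5 z [137.2 150.7 153.9]
top base 556 [ 476.  -295.3] [100.6 112. ] 21.5 z [ 1.9  9.8 14. ]
top foot 3004 [530.5 236.4] [162.7 107.4] 9.1 z [ 4.4 13.8 18.3]
top hookorange 93 [561.2 237.8] [25.4  9.7] 8.3 z [152.  156.4 164.2]
top plate 895 [540.5 234.5] [66.9 45.5] 9.8 z [123.  162.3 166.7]
top platetop 578 [536.9 236.2] [60.4 47.8] 47.6 z [159.5 163.8 167. ]
   0.015 5 [154.2 156.3 158.8] [-4.8  0.9  3.9]
   0.02 20 [153.7 156.5 157.8] [-4.3 -0.5  3.3]
   0.025 19 [153.  155.8 156.7] [-4.8 -1.3  3.2]
   0.03 19 [152.9 156.  157.6] [-4.2 -0.7  3.8]
   0.035 16 [153.2 159.1 163.5] [-4.1 -1.1  4.1]
   0.04 14 [159.7 162.  164.9] [-4.4  0.1  3.8]
side grip 320 [ 476.5 -291.6] [12.9 43.6] 22.5 z [135.6 147.1 149.1]
side base 1168 [ 476.8 -292.2] [ 99.9 101.3] 21.5 z [-0.4  6.9 14.9]
side foot 1085 [518.6 228.7] [129.8 104.7] 9.8 z [-0.5 10.2 20.2]
side hookorange 25 [564.9 236.8] [23.2  9.3] 16.7 z [144.9 152.1 158.6]
side plate 425 [539.8 229.4] [46.2 62.9] 69.4 z [121.4 146.6 161.3]
side platetop 99 [529.8 230.6] [37.8 45.4] 8.2 z [158.3 160.3 161.6]
   0.02 2 [152.1 152.5 152.9] [-4.  -2.1 -0.2]
   0.025 6 [144.7 151.7 153. ] [-5.7 -3.6  0.9]
   0.03 5 [146.7 151.8 152.9] [-6.9 -3.8  1.4]
   0.035 4 [151.7 151.9 152. ] [-6.  -2.2  1.9]
   0.04 6 [151.6 157.4 158.6] [-5. -1.  4.]
   0.045 2 [157.6 158.  158.4] [-2.2 -0.2  1.8]
```

Emit:
{"method": "apply_moves", "body": {
  "series": [
    [0.3,0.04,-0.03,0.03,0,0,-0.15],
    [0.3,0.07,-0.07,0.06,0,0,-0.3],
    [0.3,0.1,-0.11,0.06,0,0,-0.45],
    [0.3,0.12,-0.16,0.06,0,0,-0.6],
    [0.3,0.14,-0.2,0.06,0,0,-0.75]
  ]
}}

```text
time_s: 0.6
tool_pos: [0.3408, 0.3192, 0.2981]
eef_rot: [-1.694, -2.645, 0.001]
wrist_force: [0.4, -0.1, 0.7]
opening: 0.0617
```

Emit:
{"method": "apply_moves", "body": {
  "series": [
    [0.3,0.02,-0.04,0,0,0,-0.15],
    [0.3,0.04,-0.08,0,0,0,-0.3],
    [0.3,0.06,-0.12,0,0,0,-0.45],
    [0.3,0.07,-0.16,0,0,0,-0.6],
    [0.3,0.08,-0.2,0,0,0,-0.75]
  ]
}}

```text
time_s: 1.1
tool_pos: [0.421, 0.1175, 0.2979]
eef_rot: [-2.545, -1.839, 0.002]
wrist_force: [0.6, 0.9, -0.1]
opening: 0.0617
```

Emit:
{"method": "apply_moves", "body": {
  "series": [
    [0.3,0.01,-0.04,0,0,0,-0.15],
    [0.4,0.02,-0.08,0,0,0,-0.3],
    [0.5,0.03,-0.12,0,0,0,-0.45],
    [0.5,0.04,-0.16,0,0,0,-0.6],
    [0.5,0.05,-0.2,0,0,0,-0.75]
  ]
}}

```text
time_s: 1.6
tool_pos: [0.4709, -0.0842, 0.2976]
eef_rot: [-3.041, -0.779, 0.001]
wrist_force: [0.7, 0.1, -0.8]
opening: 0.0438
```

Emit:
{"method": "apply_moves", "body": {
  "series": [
    [0.5,0.0,-0.04,0,0,0,-0.15],
    [0.5,0.0,-0.08,0,0,0,-0.3],
    [0.5,0.0,-0.12,0,0,0,-0.45],
    [0.5,0.0,-0.16,0,0,0,-0.6],
    [0.5,0.0,-0.2,0,0,0,-0.75]
  ]
}}

```text
time_s: 2.1
tool_pos: [0.4706, -0.2859, 0.2973]
eef_rot: [-3.115, 0.389, 0.001]
wrist_force: [0.8, -0.3, -0.1]
opening: 0.0442
```

Emit:
{"method": "apply_moves", "body": {
  "series": [
    [0.5,0.0,0,0,0,0,-0.15],
    [0.5,0.0,0,0,0,0,-0.3],
    [0.5,0.0,0,0,0,0,-0.45],
    [0.5,0.0,0,0,0,0,-0.6],
    [0.5,0.0,0,0,0,0,-0.75]
  ]
}}

```text
time_s: 2.6
tool_pos: [0.4705, -0.2858, 0.2969]
eef_rot: [-2.756, 1.503, 0.001]
wrist_force: [1.8, 0.6, 0.4]
opening: 0.0444
```

Emit:
{"method": "apply_moves", "body": {
  "series": [
    [0.5,0.003,-0.003,-0.03,0,0,-0.1],
    [0.5,0.005,-0.005,-0.07,0,0,-0.194],
    [0.5,0.005,-0.005,-0.11,0,0,-0.194],
    [0.5,0.005,-0.005,-0.12,0,0,-0.194],
    [0.5,0.005,-0.005,-0.12,0,0,-0.194]
  ]
}}

```text
time_s: 3.1
tool_pos: [0.4752, -0.2906, 0.1762]
eef_rot: [-2.597, 1.762, 0.004]
wrist_force: [-0.3, -0.3, 1.1]
opening: 0.0441
```

Run:
```python
from h import *
s,_=grab('side','side1');t,_=grab('top','top1')
out=np.zeros((600,800,3),np.uint8)
out[:600,:400]=cv2.resize(s[240:390,250:350],None,fx=4,fy=4);out[:400,400:]=cv2.resize(t[225:305,390:470],None,fx=5,fy=5)
cv2.imwrite('pics/c2.png',out[:,:,::-1]);print(ctrl.sense()['tool_pos'],ctrl.sense()['q'])
```

```text
[ 0.47607979 -0.29135801  0.1786676 ] [-0.76266267  0.44354143  1.37694222  0.00308715  1.31899931  1.9995696 ]
```

View pics/c2.png

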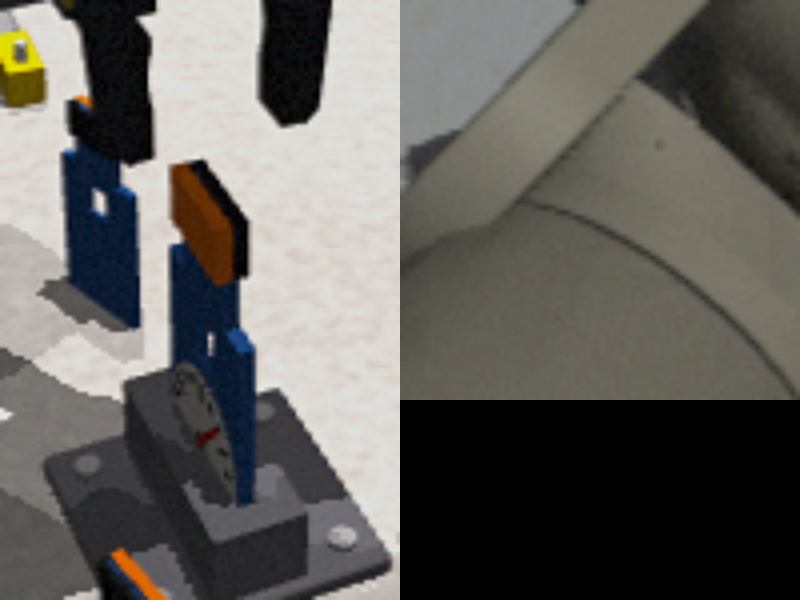

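The fingers straddle the bar, with the midpoint at (207,130) above the bar at (208,220) in the crop. Now I descend and grip gently.

Emit:
{"method": "apply_moves", "body": {
  "series": [
    [0.5,0,0,-0.03,0,0,0],
    [0.5,0,0,-0.059,0,0,0],
    [0.5,0,0,-0.059,0,0,0],
    [0.75,0,0,-0.059,0,0,0],
    [0.75,0,0,-0.059,0,0,0]
  ],
  "newtons": 15
}}

```text
time_s: 3.7
tool_pos: [0.4769, -0.2921, 0.1219]
eef_rot: [-2.598, 1.763, -0.01]
wrist_force: [-0.1, 0.8, 0.1]
opening: 0.0302
```

Emit:
{"method": "apply_moves", "body": {
  "series": [
    [0.9,0,0,0,0,0,0],
    [1,0,0,0,0,0,0],
    [1,0,0,0,0,0,0],
    [1,0,0,0,0,0,0],
    [1,0,0,0,0,0,0]
  ]
}}

```text
time_s: 4.2
tool_pos: [0.4772, -0.2925, 0.1231]
eef_rot: [-2.599, 1.763, -0.013]
wrist_force: [-1.2, -0.0, 7.0]
opening: 0.012
```

Emit:
{"method": "apply_moves", "body": {
  "series": [
    [1,0,0,0.01,0,0,0],
    [1,0,0,0.02,0,0,0],
    [1,0,0,0.03,0,0,0],
    [1,0,0,0.04,0,0,0],
    [1,0,0,0.05,0,0,0]
  ]
}}

```text
time_s: 4.7
tool_pos: [0.4772, -0.2925, 0.1741]
eef_rot: [-2.599, 1.763, -0.014]
wrist_force: [0.5, -0.8, -0.7]
opening: 0.0119
```

Emit:
{"method": "apply_moves", "body": {
  "series": [
    [1,0,0,0.03,0,0,0],
    [1,0,0,0.06,0,0,0],
    [1,0,0,0.09,0,0,0],
    [1,0,0,0.12,0,0,0],
    [1,0,0,0.15,0,0,0]
  ]
}}

```text
time_s: 5.2
tool_pos: [0.477, -0.2923, 0.3259]
eef_rot: [-2.599, 1.763, -0.014]
wrist_force: [-0.5, 0.9, -1.1]
opening: 0.012
```

Run:
```python
from h import *
s,_=grab('side','side2')
out=cv2.resize(s[150:390,220:380],None,fx=2.5,fy=2.5)
cv2.imwrite('pics/c3.png',out[:,:,::-1]);print(ctrl.sense())
```

```text
{'time_s': 5.25, 'q': array([-0.76254598,  0.34571628,  1.08867139,  0.00275458,  1.69014198,
        2.0005617 ]), 'joint_vel': array([ 3.98627061e-03, -3.44264850e-03,  6.22120315e-02,  4.09124385e-04,
       -1.36651115e-01,  7.45797385e-05]), 'joint_efforts': array([-4.33955966e-01, -2.82833666e+01, -1.53074527e+01, -5.88456969e-03,
       -1.49681736e-01, -1.39454438e-03]), 'tool_pos': array([ 0.47775625, -0.29295965,  0.33104541]), 'eef_rot': array([ 2.59977229, -1.76329937,  0.02714162]), 'wrist_force': array([-0.08525166,  0.13275893,  1.8708704 ]), 'moment': array([0.03565106, 0.08277584, 0.03664422]), 'opening': 0.01200274496783191}
```

View pics/c3.png

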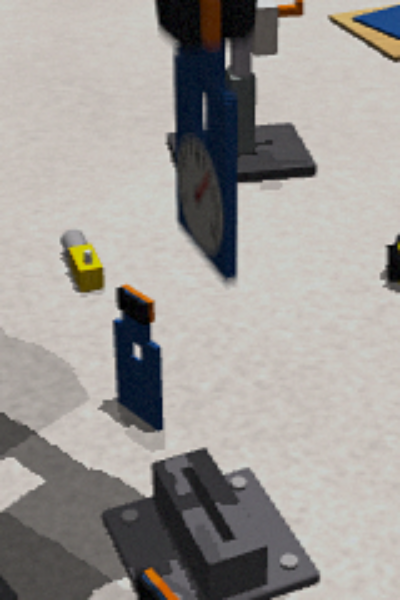

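The dial is lifted clear and held upright, with its face in view at (205,195) in the crop, and the rack is empty. Now I carry it high to the stand while turning it.

Emit:
{"method": "apply_moves", "body": {
  "series": [
    [1,0.01,0.02,0,0,0,0.146],
    [1,0.02,0.05,0,0,0,0.292],
    [1,0.03,0.08,0,0,0,0.438],
    [1,0.035,0.11,0,0,0,0.584],
    [1,0.04,0.14,0,0,0,0.73]
  ]
}}

```text
time_s: 5.75
tool_pos: [0.5177, -0.1517, 0.3313]
eef_rot: [-3.054, 0.709, -0.025]
wrist_force: [-0.6, -0.0, -0.8]
opening: 0.0116
```

Emit:
{"method": "apply_moves", "body": {
  "series": [
    [1,0.01,0.03,0,0,0,0.146],
    [1,0.02,0.06,0,0,0,0.292],
    [1,0.03,0.09,0,0,0,0.438],
    [1,0.035,0.12,0,0,0,0.584],
    [1,0.04,0.15,0,0,0,0.73]
  ]
}}

```text
time_s: 6.25
tool_pos: [0.5577, -0.0003, 0.3316]
eef_rot: [-3.099, -0.437, -0.02]
wrist_force: [0.2, 0.2, -1.1]
opening: 0.0119
```

Emit:
{"method": "apply_moves", "body": {
  "series": [
    [1,0.01,0.03,0,0,0,0.146],
    [1,0.02,0.06,0,0,0,0.292],
    [1,0.03,0.09,0,0,0,0.438],
    [1,0.035,0.12,0,0,0,0.584],
    [1,0.04,0.14,0,0,0,0.73]
  ]
}}

```text
time_s: 6.75
tool_pos: [0.5976, 0.1416, 0.3317]
eef_rot: [-2.73, -1.522, -0.012]
wrist_force: [0.1, -0.9, -1.5]
opening: 0.0116
```

Emit:
{"method": "apply_moves", "body": {
  "series": [
    [1,0.002,0.03,0,0,0,0.146],
    [1,0.002,0.06,0,0,0,0.292],
    [1,0.002,0.08,0,0,0,0.438],
    [1,0.002,0.1,0,0,0,0.584],
    [1,0.002,0.1,0,0,0,0.73]
  ]
}}

```text
time_s: 7.25
tool_pos: [0.599, 0.2439, 0.3317]
eef_rot: [-1.995, -2.404, -0.002]
wrist_force: [0.6, -0.1, -0.5]
opening: 0.0119
```

```bash
cat >> h.py <<'E'
from scipy.spatial.transform import Rotation as R
def fix(yaw,tgt):
    s=ctrl.sense();r=R.from_rotvec(s['eef_rot']);c,q=np.cos(yaw),np.sin(yaw)
    # tool y along yaw, z down
    y=np.array([c,q,0]);z=np.array([0,0,-1.]);x=np.cross(y,z)
    d=(R.from_matrix(np.stack([x,y,z],1))*r.inv()).as_rotvec()
    m=r.as_matrix();print('pos',np.round(s['tool_pos'],4),'yyaw',np.degrees(np.arctan2(m[1,1],m[0,1])),'zax',np.round(m[:,2],4))
    print('shift',np.round(np.array(tgt)-s['tool_pos'],4),'turn',np.round(d,4),'F',np.round(s['wrist_force'],2),'M',np.round(s['moment'],3),'t',s['time_s'],'q',np.round(s['q'],2))
E
python3 - <<'E'
from h import *
fix(np.radians(8.5),(.6024,.2436,.19))
E
```

```text
pos [0.599  0.2439 0.3317] yyaw 10.631854856103036 zax [-0.0131  0.0127 -0.9998]
shift [ 0.0034 -0.0003 -0.1417] turn [-0.0129 -0.0128 -0.0371] F [ 0.58 -0.1  -0.5 ] M [-0.048  0.02   0.014] t 7.25 q [0.2  0.53 0.78 0.02 1.84 0.02]
```

Emit:
{"method": "apply_moves", "body": {
  "series": [
    [1,0.0034,0,-0.03,-0.013,-0.013,-0.037],
    [1,0.0034,0,-0.06,-0.013,-0.013,-0.037],
    [1,0.0034,0,-0.09,-0.013,-0.013,-0.037],
    [1,0.0034,0,-0.12,-0.013,-0.013,-0.037],
    [1,0.0034,0,-0.142,-0.013,-0.013,-0.037]
  ]
}}

```text
time_s: 7.75
tool_pos: [0.6018, 0.2438, 0.1879]
eef_rot: [-2.05, -2.379, 0.003]
wrist_force: [0.6, -0.2, 0.6]
opening: 0.0118
```

Emit:
{"method": "apply_moves", "body": {
  "series": [
    [1,0,0,0,0,0,0],
    [1,0,0,0,0,0,0]
  ]
}}

```text
time_s: 7.95
tool_pos: [0.6019, 0.2438, 0.1885]
eef_rot: [-2.05, -2.379, 0.003]
wrist_force: [-0.8, -0.4, -0.1]
opening: 0.0121
```

Run:
```python
from h import *
fix(np.radians(8.5),(.6024,.2436,.19))
s,_=grab('side','side3');t,_=grab('top','top3')
out=np.zeros((600,800,3),np.uint8)
out[:600,:480]=cv2.resize(s[80:230,290:410],None,fx=4,fy=4);out[:420,480:]=cv2.resize(t[170:275,80:160],None,fx=4,fy=4)
cv2.imwrite('pics/c4.png',out[:,:,::-1])
```

```text
pos [0.6019 0.2438 0.1885] yyaw 8.508437487069783 zax [-1.9e-03 -5.0e-04 -1.0e+00]
shift [ 0.0005 -0.0002  0.0015] turn [ 0.0005 -0.0019 -0.0001] F [-0.79 -0.39 -0.09] M [-0.004  0.059 -0.026] t 7.95 q [ 0.2   0.59  1.08 -0.    1.47  0.05]
```

View pics/c4.png

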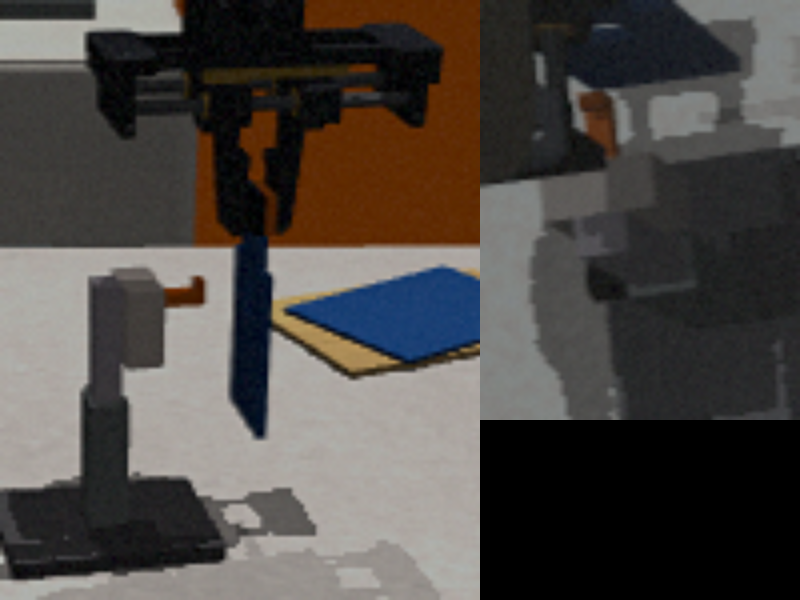

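The side view shows the dial vertical, back toward the hook, just outside the lip (lip at (198,290), dial at (250,340) in the crop). I check lateral and height alignment by overlaying models.

```bash
cat > ov.py <<'E'
from h import *
def box(c,yaw,x,y,z):
    u=np.array([np.cos(yaw),np.sin(yaw),0]);v=np.array([-u[1],u[0],0])
    return np.array([np.array(c)+a*u+b*v+[0,0,k] for a in x for b in y for k in z])
def hull(img,n,P,sc,o,col):
    p=((proj(n,P)-o+.5)*sc*8).astype(np.int32);cv2.polylines(img,[cv2.convexHull(p)],True,col,1,cv2.LINE_AA,3)
def draw(img,n,sc,o,tcp,yawd,F,yaws,bt,dial=True):
    if dial:
        h=np.array(tcp)-[0,0,.038]   # hole centre
        hull(img,n,box(h,yawd,(-.003,.003),(-.032,.032),(-.077,-.0)),sc,o,(255,255,0))
        hull(img,n,box(h,yawd,(-.003,.003),(-.018,.018),(.0,.042)),sc,o,(255,255,0))
    f=np.array([F[0],F[1],bt])
    hull(img,n,box(f,yaws,(0,.028),(-.005,.005),(-.008,0)),sc,o,(0,255,0))
    hull(img,n,box(f,yaws,(.022,.028),(-.005,.005),(0,.006)),sc,o,(0,255,0))
    hull(img,n,box(f,yaws,(0,.0),(-.022,.022),(-.038,.008)),sc,o,(255,0,0))
    g=np.array([F[0]-.03*np.cos(yaws),F[1]-.03*np.sin(yaws),0])
    hull(img,n,box(g,yaws,(-.065,.065),(-.05,.05),(0,.012)),sc,o,(255,0,0))
E
python3 - <<'E'
from ov import *
s=cv2.imread('pics/side3.png')[:,:,::-1];t=cv2.imread('pics/top0.png')[:,:,::-1]
o=np.array([285,125]);sc=5;a=cv2.resize(s[125:240,285:365],None,fx=sc,fy=sc)
tcp=ctrl.sense()['tool_pos'];A=(tcp,np.radians(8.5),(.548,.2355),np.radians(8.5),.153)
draw(a,'side',sc,o,*A)
o=np.array([90,180]);b=cv2.resize(t[180:290,90:180],None,fx=4,fy=4)
draw(b,'top',4,o,*A,dial=False)
out=np.zeros((575,760,3),np.uint8);out[:575,:400]=a;out[:440,400:760]=b
cv2.imwrite('pics/c5.png',out[:,:,::-1])
d=np.load('pics/side3.npy');P=cloud('side',d)
i=s.astype(int);m=(i[...,2]>1.5*i[...,0])&(i[...,2]>40)&(P[...,1]<.35)&(P[...,1]>.1)&(P[...,2]>.05);Q=P[m]-tcp
u=np.array([np.cos(A[1]),np.sin(A[1]),0]);v=np.array([-u[1],u[0],0])
print(len(Q),'x',np.percentile(Q@u,[2,50,98]),'y',np.percentile(Q@v,[1,5,25,50,75,98]),'z',np.percentile(Q[:,2],[1,99]))
E
```

```text
27 x [-0.00164945  0.00177578  0.00457976] y [-0.03901846 -0.03827019 -0.03434739 -0.02225897 -0.00208912  0.02050758] z [-0.09874438 -0.0010242 ]
```

View pics/c5.png

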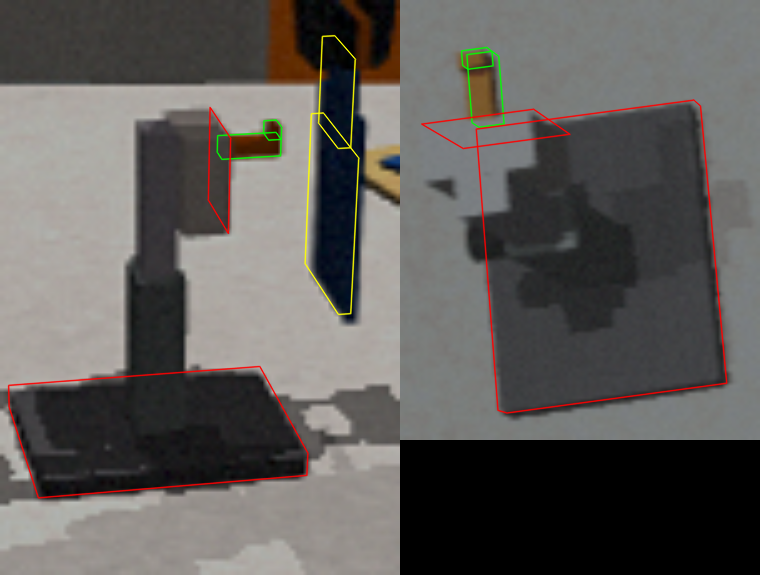

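The stand model fits in both views (bar top ≈ 0.153 m). The dial sits about 1.5 px right and 1.3 px below its nominal in-hand pose, so I refine its lateral offset with depth.

Run:
```python
from ov import *
D=[];
for k in range(4):
    p,d=grab('side');D.append(np.where(d>0,d,np.nan))
d=np.nanmedian(D,0);P=cloud('side',np.nan_to_num(d))
tcp=ctrl.sense()['tool_pos'];y=np.radians(8.5)
u=np.array([np.cos(y),np.sin(y),0]);v=np.array([-u[1],u[0],0])
def st(Q,n):
    print(n,len(Q),'u',np.round(1e3*np.percentile(Q@u,[2,50,98]),1),'v',np.round(1e3*np.percentile(Q@v,[2,10,25,50,75,90,98]),1),'z',np.round(1e3*np.percentile(Q[:,2],[2,98]),1))
Q=P-tcp;m=(abs(Q@u)<.02)&(abs(Q@v)<.06)&(Q[...,2]>-.13)&(Q[...,2]<-.025);st(Q[m],'dial')
# per-row nearest points
for r in range(150,192,3):
    c=np.where(m[r])[0]
    if len(c):print(r,c.min(),c.max(),np.round(1e3*(Q[r,c]@v),0),np.round(1e3*(Q[r,c]@u),0)[[0,-1]],np.round(1e3*P[r,c,2],0)[[0,-1]])
F=np.array([.548,.2355,0]);Q=P-F;i=p.astype(int)
m=(i[...,0]>i[...,2]*1.8)&(i[...,0]>60)&(Q@u>0)&(Q@u<.04)&(abs(Q@v)<.02);st(Q[m],'hook')
m=(abs(Q@u)<.012)&(abs(Q@v)<.035)&(P[...,2]>.118)&(P[...,2]<.158)&~m;st(Q[m],'plate')
print('tcp rel F',(tcp-F)@u,(tcp-F)@v)
```

```text
dial 349 u [-0.9 -0.1  5.1] v [-38.6 -37.2 -36.  -17.5   4.2  17.6  24. ] z [-113.9  -27.6]
150 349 353 [ 18.  10.   3.   5. -15.] [-1. -0.] [149. 160.]
153 348 357 [ 26.  18.   9.   5.   2. -18. -26. -36. -37. -37.] [-0.  4.] [139. 160.]
156 348 357 [ 25.  17.   6.   3.   3. -18. -27. -36. -37. -37.] [-0.  4.] [132. 153.]
159 348 357 [ 23.  13.   5.  -5. -13. -22. -30. -37. -35. -37.] [-1.  4.] [125. 146.]
162 348 357 [ 24.  15.   4.  -3. -12. -22. -30. -38. -36. -37.] [-0.  5.] [117. 139.]
165 348 357 [ 22.  14.   3.  -4. -14. -24. -31. -37. -37. -37.] [-0.  5.] [110. 132.]
168 348 357 [ 22.  12.   2.  -5. -13. -23. -33. -37. -38. -37.] [0. 5.] [102. 125.]
171 348 356 [ 21.  10.   2.  -7. -15. -24. -32. -38. -37.] [0. 3.] [ 95. 117.]
174 348 356 [ 20.   9.   1.  -9. -16. -27. -35. -36. -36.] [0. 4.] [ 88. 109.]
177 348 356 [ 19.   8.  -0.  -9. -17. -26. -35. -36. -38.] [0. 4.] [ 80. 103.]
180 349 356 [  9.  -0. -10. -19. -28. -37. -37. -37.] [0. 4.] [76. 95.]
183 350 356 [ -3. -13. -21. -30. -36. -38. -37.] [-0.  5.] [73. 87.]
186 352 356 [-22. -31. -36. -39. -38.] [-0.  5.] [73. 80.]
hook 49 u [ 5.3 17.3 26.9] v [-5.7 -5.3 -4.9 -3.9  0.2  3.  16.5] z [145.1 362.9]
plate 86 u [-11.   -5.7  -0.2] v [-24.6 -23.3 -22.8 -22.2 -21.4 -20.6 -19.8] z [118.4 156.9]
tcp rel F 0.05466743141835445 0.00030856508232128175
```

Depth gives a consistent picture. The dial is parallel to the plate and sits 5 mm to −v in the hand, with its back face 54 mm from the plate. I correct this (+4.6 mm lateral, +2 mm up), then thread the hook in steps.

Emit:
{"method": "apply_moves", "body": {
  "series": [
    [1,-0.0007,0.0045,0.0015,0,0,0],
    [1,-0.0007,0.0045,0.0015,0,0,0],
    [1,-0.01,0.003,0.0015,0,0,0],
    [1,-0.0155,0.0023,0.0015,0,0,0],
    [1,-0.0155,0.0023,0.0015,0,0,0]
  ]
}}

```text
time_s: 8.75
tool_pos: [0.586, 0.2463, 0.1907]
eef_rot: [-2.05, -2.38, 0.001]
wrist_force: [0.9, 0.0, -1.0]
opening: 0.0118
```

Run:
```python
from h import *
F=np.array([.548,.2355,0]);y=np.radians(8.5);u=np.array([np.cos(y),np.sin(y),0]);v=np.array([-u[1],u[0],0])
fix(y,(.6024,.2436,.19));tcp=ctrl.sense()['tool_pos'];print((tcp-F)@u,(tcp-F)@v)
p,d=grab('side','side4');P=cloud('side',d);Q=P-tcp
m=(abs(Q@u)<.012)&(abs(Q@v)<.06)&(Q[...,2]>-.13)&(Q[...,2]<-.025)&((P-F)@u>.03);Q=(P-F)[m]
print(len(Q),np.round(1e3*np.percentile(Q@v,[2,10,25]),1),np.round(1e3*np.percentile(Q@u,[2,20,50]),1),np.percentile(Q[:,2],2))
cv2.imwrite('pics/c6.png',cv2.resize(p[120:220,300:380],None,fx=6,fy=6)[:,:,::-1])
```

```text
pos [0.586  0.2463 0.1907] yyaw 8.526853249739837 zax [-4.e-04 -2.e-04 -1.e+00]
shift [ 0.0164 -0.0027 -0.0007] turn [ 0.0002 -0.0004 -0.0005] F [ 0.92  0.05 -0.99] M [-0.063  0.039  0.003] t 8.75 q [ 0.21  0.57  1.12 -0.    1.46  0.06]
0.03921475767160476 0.0050423944515135466
342 [-35.1 -33.  -30.3] [37.6 38.3 39. ] 0.07637645302986701
```

View pics/c6.png

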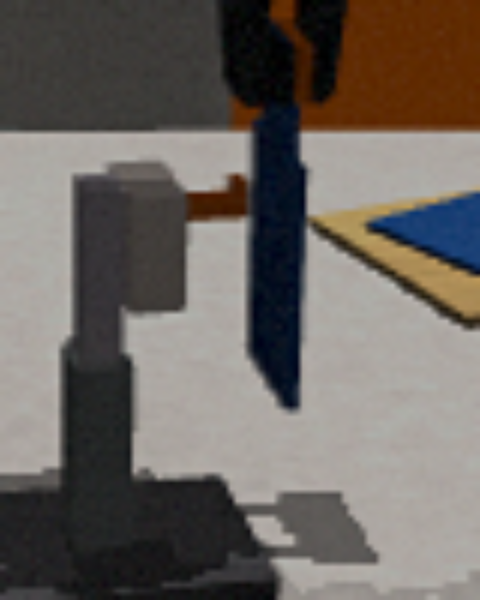

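The crop shows the dial 10 mm outside the lip and aligned (hook tip at (240,185), dial edge at (255,250)). I feel inward gently.

Emit:
{"method": "apply_moves", "body": {
  "series": [
    [1,-0.003,-0.0004,0,0,0,0],
    [1,-0.006,-0.0009,0,0,0,0],
    [1,-0.009,-0.0013,0,0,0,0],
    [1,-0.011,-0.0016,0,0,0,0],
    [1,-0.013,-0.0019,0,0,0,0]
  ]
}}

```text
time_s: 9.3
tool_pos: [0.5733, 0.2443, 0.1907]
eef_rot: [2.05, 2.38, -0.0]
wrist_force: [0.7, 0.7, -1.0]
opening: 0.012
```

Emit:
{"method": "apply_moves", "body": {
  "series": [
    [1,-0.002,-0.0003,0,0,0,0],
    [1,-0.004,-0.0006,0,0,0,0],
    [1,-0.006,-0.0009,0,0,0,0],
    [1,-0.008,-0.0012,0,0,0,0]
  ]
}}

```text
time_s: 9.7
tool_pos: [0.5651, 0.2431, 0.1907]
eef_rot: [2.05, 2.38, -0.0]
wrist_force: [0.0, 0.3, -1.0]
opening: 0.012
```

Emit:
{"method": "apply_moves", "body": {
  "series": [
    [1,-0.003,-0.0004,0,0,0,0],
    [1,-0.006,-0.0009,0,0,0,0],
    [1,-0.009,-0.0013,0,0,0,0],
    [1,-0.011,-0.0016,0,0,0,0],
    [1,-0.013,-0.0019,0,0,0,0]
  ]
}}

```text
time_s: 10.2
tool_pos: [0.5519, 0.2412, 0.1907]
eef_rot: [2.05, 2.38, -0.0]
wrist_force: [0.6, -0.5, -1.9]
opening: 0.0121
```

Run:
```python
from h import *
F=np.array([.548,.2355,0]);y=np.radians(8.5);u=np.array([np.cos(y),np.sin(y),0]);v=np.array([-u[1],u[0],0])
fix(y,(.6024,.2436,.19));tcp=ctrl.sense()['tool_pos'];print((tcp-F)@u,(tcp-F)@v)
p,d=grab('side','side5');t,_=grab('top','top5')
out=np.zeros((600,800,3),np.uint8);out[:,:480]=cv2.resize(p[120:220,290:370],None,fx=6,fy=6);out[:320,480:]=cv2.resize(t[170:250,80:160],None,fx=4,fy=4)
cv2.imwrite('pics/c7.png',out[:,:,::-1])
```

```text
pos [0.5519 0.2412 0.1907] yyaw 8.51751447077876 zax [ 1.e-04 -1.e-04 -1.e+00]
shift [ 0.0505  0.0024 -0.0007] turn [ 0.0001  0.0001 -0.0003] F [ 0.55 -0.5  -1.88] M [-0.102  0.043 -0.021] t 10.2 q [ 0.22  0.51  1.23 -0.    1.41  0.07]
0.004724429271746032 0.005038387494127434
```

View pics/c7.png

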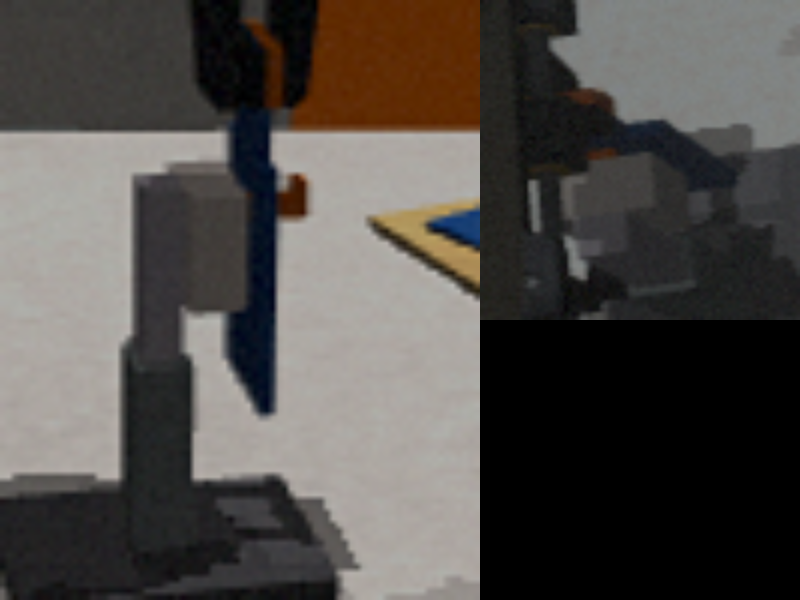

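The dial is threaded: the hook tip shows beyond it at (292,195) and the plate edge at (245,240) is close to the dial's back. Now I feel for plate contact.

Emit:
{"method": "apply_moves", "body": {
  "series": [
    [1,-0.001,-0.0002,0,0,0,0],
    [1,-0.002,-0.0003,0,0,0,0],
    [1,-0.003,-0.0005,0,0,0,0],
    [1,-0.003,-0.0005,0,0,0,0]
  ]
}}

```text
time_s: 10.7
tool_pos: [0.5488, 0.2407, 0.1908]
eef_rot: [2.05, 2.38, -0.0]
wrist_force: [-0.3, 0.1, -0.9]
opening: 0.0117
```

Emit:
{"method": "apply_moves", "body": {
  "series": [
    [1,-0.0005,-0.0001,0,0,0,0],
    [1,-0.001,-0.0002,0,0,0,0],
    [1,-0.001,-0.0002,0,0,0,0]
  ]
}}

```text
time_s: 11.0
tool_pos: [0.5482, 0.2405, 0.1908]
eef_rot: [2.05, 2.38, 0.001]
wrist_force: [1.9, 0.8, -1.9]
opening: 0.0117
```

Emit:
{"method": "apply_moves", "body": {
  "series": [
    [1,-0.0005,-0.0001,0,0,0,0],
    [1,-0.001,-0.0002,0,0,0,0],
    [1,-0.001,-0.0002,0,0,0,0]
  ]
}}

```text
time_s: 11.3
tool_pos: [0.5476, 0.2403, 0.1909]
eef_rot: [2.049, 2.379, 0.003]
wrist_force: [4.9, 1.0, -1.5]
opening: 0.0119
```

Contact reached (about 5 N on the plate). I ease off by 0.8 mm and lower gently.

Emit:
{"method": "apply_moves", "body": {
  "series": [
    [1,0.0008,0.0002,0,0,0,0],
    [1,0.0008,0.0002,-0.002,0,0,0],
    [1,0.0008,0.0002,-0.004,0,0,0],
    [1,0.0008,0.0002,-0.006,0,0,0],
    [1,0.0008,0.0002,-0.007,0,0,0]
  ]
}}

```text
time_s: 11.8
tool_pos: [0.5484, 0.2405, 0.1838]
eef_rot: [2.049, 2.379, 0.003]
wrist_force: [1.9, 0.0, 0.2]
opening: 0.0117
```

Emit:
{"method": "apply_moves", "body": {
  "series": [
    [1,0,0,-0.001,0,0,0],
    [1,0,0,-0.002,0,0,0],
    [1,0,0,-0.002,0,0,0]
  ]
}}

```text
time_s: 12.1
tool_pos: [0.5484, 0.2405, 0.1817]
eef_rot: [2.049, 2.379, 0.002]
wrist_force: [2.5, 0.6, 0.3]
opening: 0.012
```

Emit:
{"method": "apply_moves", "body": {
  "series": [
    [1,0,0,-0.001,0,0,0],
    [1,0,0,-0.001,0,0,0]
  ]
}}

```text
time_s: 12.3
tool_pos: [0.5484, 0.2405, 0.1806]
eef_rot: [2.049, 2.379, 0.002]
wrist_force: [2.4, -0.5, -0.2]
opening: 0.0119
```

Emit:
{"method": "apply_moves", "body": {
  "series": [
    [1,0,0,-0.001,0,0,0],
    [1,0,0,-0.001,0,0,0]
  ]
}}

```text
time_s: 12.5
tool_pos: [0.5484, 0.2405, 0.1796]
eef_rot: [2.049, 2.379, 0.003]
wrist_force: [2.5, 0.5, 1.4]
opening: 0.0118
```

Emit:
{"method": "apply_moves", "body": {
  "series": [
    [1,0.0004,0.0001,-0.0005,0,0,0],
    [1,0.0004,0.0001,-0.001,0,0,0],
    [1,0.0004,0.0001,-0.001,0,0,0]
  ]
}}

```text
time_s: 12.8
tool_pos: [0.5486, 0.2406, 0.1786]
eef_rot: [2.049, 2.379, 0.002]
wrist_force: [0.4, -0.9, 2.1]
opening: 0.0123
```

Emit:
{"method": "apply_moves", "body": {
  "series": [
    [1,0,0,-0.001,0,0,0],
    [1,0,0,-0.001,0,0,0]
  ]
}}

```text
time_s: 13.0
tool_pos: [0.5486, 0.2406, 0.1777]
eef_rot: [2.049, 2.379, 0.002]
wrist_force: [0.5, -0.1, 3.8]
opening: 0.0115
```

Run:
```python
from h import *
f=[]
for k in range(6):
    p,d=grab('side','side6');f.append(ctrl.sense()['wrist_force'])
print(np.mean(f,0));fix(np.radians(8.5),(.548,.24,.18))
out=cv2.resize(p[120:220,290:370],None,fx=6,fy=6)
cv2.imwrite('pics/c8.png',out[:,:,::-1])
```

```text
[-0.1785727  -0.87338227  3.3231644 ]
pos [0.5486 0.2406 0.1777] yyaw 8.51937274013067 zax [ 1.9e-03  1.0e-04 -1.0e+00]
shift [-0.0006 -0.0006  0.0023] turn [-0.0001  0.0019 -0.0003] F [-0.62 -1.46  3.42] M [-0.201  0.076 -0.039] t 13.3 q [ 0.22  0.51  1.26 -0.    1.37  0.07]
```

View pics/c8.png

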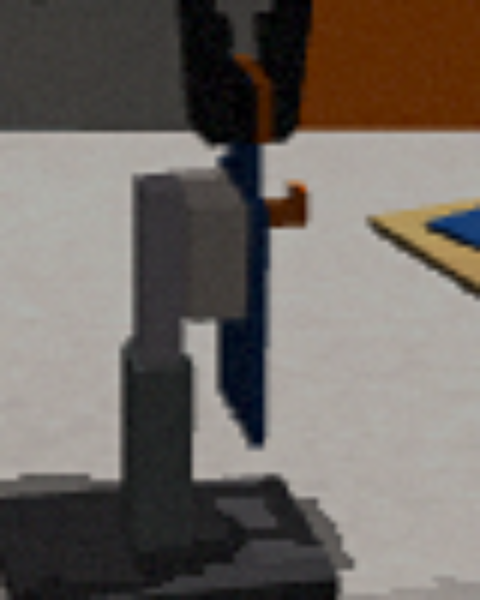

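The dial now rests on the hook, which has deflected about 3 mm under roughly 4.5 N, and its back is at the plate. I unload until the hook carries only the dial's weight, then release.

Emit:
{"method": "apply_moves", "body": {
  "series": [
    [1,0,0,0.001,0,0,0],
    [1,0,0,0.002,0,0,0],
    [1,0,0,0.0025,0,0,0],
    [1,0,0,0.0025,0,0,0]
  ],
  "newtons": 5
}}

```text
time_s: 13.7
tool_pos: [0.5486, 0.2405, 0.18]
eef_rot: [2.05, 2.379, 0.002]
wrist_force: [1.4, -0.2, 0.2]
opening: 0.0118
```

Emit:
{"method": "apply_moves", "body": {
  "series": [
    [0.83,0,0,0,0,0,0],
    [0.8,0,0,0,0,0,0],
    [0.78,0,0,0,0,0,0],
    [0.75,0,0,0,0,0,0],
    [0.75,0,0,0,0,0,0]
  ]
}}

```text
time_s: 14.2
tool_pos: [0.5486, 0.2406, 0.18]
eef_rot: [2.05, 2.379, 0.002]
wrist_force: [-0.4, 0.4, 0.8]
opening: 0.0218
```

Emit:
{"method": "apply_moves", "body": {
  "series": [
    [0.7,0,0,0,0,0,0],
    [0.65,0,0,0,0,0,0],
    [0.6,0,0,0,0,0,0],
    [0.55,0,0,0,0,0,0],
    [0.55,0,0,0,0,0,0]
  ]
}}

```text
time_s: 14.7
tool_pos: [0.5486, 0.2406, 0.18]
eef_rot: [2.05, 2.379, 0.002]
wrist_force: [0.2, 0.3, -0.2]
opening: 0.0401
```

Run:
```python
from h import *
p,d=grab('side','side7');fix(np.radians(8.5),(.548,.24,.18))
out=cv2.resize(p[120:220,290:370],None,fx=6,fy=6)
cv2.imwrite('pics/c9.png',out[:,:,::-1])
```

```text
pos [0.5486 0.2406 0.18  ] yyaw 8.517274077343806 zax [ 1.6e-03  1.0e-04 -1.0e+00]
shift [-0.0006 -0.0006 -0.    ] turn [-0.0001  0.0016 -0.0003] F [ 0.43 -0.04  0.78] M [-0.029  0.085 -0.024] t 14.75 q [ 0.22  0.51  1.25 -0.    1.38  0.07]
```

View pics/c9.png

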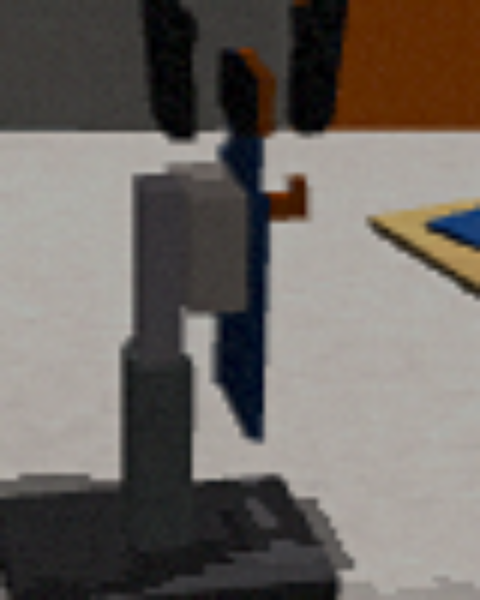

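The dial hangs freely, flush against the plate, and both fingers are clear of the bar at (245,90). I retreat straight up.

Emit:
{"method": "apply_moves", "body": {
  "series": [
    [0.55,0,0,0.01,0,0,0],
    [0.55,0,0,0.03,0,0,0],
    [0.55,0,0,0.06,0,0,0],
    [0.55,0,0,0.1,0,0,0],
    [0.55,0,0,0.14,0,0,0]
  ]
}}

```text
time_s: 15.25
tool_pos: [0.5482, 0.2405, 0.3223]
eef_rot: [2.049, 2.379, 0.002]
wrist_force: [0.5, 0.0, 0.6]
opening: 0.0395
```

Emit:
{"method": "apply_moves", "body": {
  "series": [
    [0.55,-0.02,-0.04,0.02,0,0,0],
    [0.55,-0.04,-0.08,0.02,0,0,0],
    [0.55,-0.06,-0.12,0.02,0,0,0],
    [0.55,-0.08,-0.16,0.02,0,0,0],
    [0.55,-0.08,-0.16,0.02,0,0,0]
  ]
}}

```text
time_s: 15.75
tool_pos: [0.4665, 0.0775, 0.3437]
eef_rot: [2.053, 2.374, 0.002]
wrist_force: [0.8, 0.5, 0.5]
opening: 0.0393
```

Run:
```python
from ov import *
p,d=grab('side','side8');t,_=grab('top','top8')
F=np.array([.548,.2355,0]);y=np.radians(8.5);u=np.array([np.cos(y),np.sin(y),0]);v=np.array([-u[1],u[0],0])
P=cloud('side',d);Q=P-F;i=p.astype(int)
m=(abs(Q@u)<.02)&(abs(Q@v)<.06)&(P[...,2]>.06)&(P[...,2]<.23)&(i[...,2]>1.3*i[...,0]);Q=Q[m]
for a,b in((.07,.09),(.09,.11),(.15,.19)):
    q=Q[(Q[:,2]>a)&(Q[:,2]<b)];print(a,len(q),'u',np.round(1e3*np.percentile(q@u,[5,50,95]),1),'v',np.round(1e3*np.percentile(q@v,[5,50,95]),1))
print('z',Q[:,2].min(),Q[:,2].max())
out=np.zeros((600,800,3),np.uint8);out[:,:400]=cv2.resize(p[100:220,290:370],None,fx=5,fy=5);out[:300,400:]=cv2.resize(t[130:280,80:280],None,fx=2,fy=2)
cv2.imwrite('pics/c10.png',out[:,:,::-1])
```

```text
0.07 60 u [-0.3  0.7  5.8] v [-34.2 -19.   18.5]
0.09 52 u [0.  0.9 5.4] v [-33.7 -20.7  12.2]
0.15 72 u [-1.7  1.6  6. ] v [-32.2 -17.1   8.6]
z 0.06539616059736747 0.20575855138912713
```

View pics/c10.png

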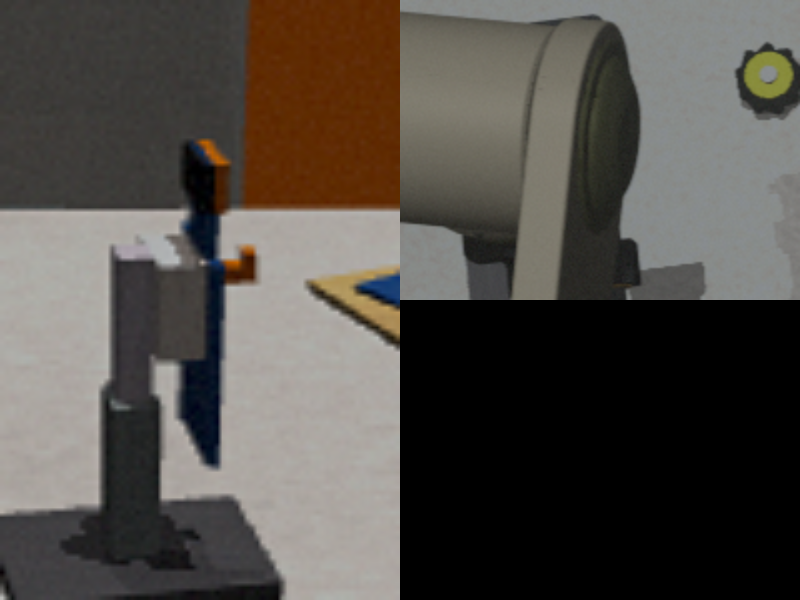

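The dial hangs on the hook, vertical, with the orange front half of the bar outward and the back at u ≈ 0–1 mm from the plate. The top crop is blocked by the arm. I hand the job in.

```bash
python3 -c "
from cell import workorder
print(workorder.finish_job())"
```

```text
the job is handed in; nothing more can be done
None
```

The dial is hanging on the orange hook, marked side outward and its back against the white plate. I handed the job in at about 16 s of the 64 s limit.

**What I did:** I took the largest blue dial from the larger rack, gripping its bar front to back. I turned it about 167° and corrected a 5 mm sideways offset seen in the side camera. Then I threaded the hole over the lip and felt the plate at about 5 N at most. I lowered the dial onto the hook with a peak of about 4.5 N, eased off until the hook carried only its weight, released, and retreated upward.

**Last checks:**
- **Hang:** The side view shows the dial hanging vertically with the hook through it and the orange half of the bar outward. Side-camera depth puts the back face 0–2 mm from the plate, within the 2 mm calibration.
- **Sideways:** The dial is centred to about 2 mm.
- **Robot:** It is clear of the dial and the stand.

**Not confirmed:**
- **Top view:** The arm blocked it at the end, so the hang is confirmed from the side camera only.
- **Bystanders:** One wheel showed in the last crop. I did not re-measure the wheels and motor, but the carried dial passed well above them.

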